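Brush out the tea flask

TASK

The tea flask in the sloping holder needs brushing out: unscrew its captive cap and swing the cap right back on its hinge, then take the bottle brush from its pot and run it down to the bottom of the flask, at least half-way back up, and down to the bottom once more. Then stand the brush upright back in its pot and leave the flask open to air. Do not shift the mug, the water bottle, the spectacles or the tape roll.

Things in the scene. Friction and masses are not known exactly. Their poses are not given: they have to be found in the camera images.
- flask_holder: Sloping flask holder, fixed to the desk: light wooden foot 165 x 104 x 11 mm and pedestal, with a tilted dark sleeve 87 mm across and 58 mm deep round the flask's lower end. Origin on the desk under it; z up, its front is -x. The flask leans 30 degrees from vertical toward -x. Two monitors hang over the back of the desk behind it, so a wrist leaning backward from vertical above the flask can strike them.
- flask: Teal drinks flask, 78 mm across and 150 mm tall, hollow, fixed in the holder. Origin at the centre of its underside; z runs up along the flask's tilted axis (30 degrees from vertical), x points to the back (uphill) side, y is parallel to the cap's hinge pin. Inner floor at z = 5 mm; inside 72 mm across up to z = 104 mm; neck 50 mm outside, 44 mm inside, mouth at z = 150 mm. The tether's hinge pin runs along y at x = +37 mm, z = 134 mm.
- cap_ring (a joint): Swing of the retaining ring (58 mm across, 6 mm thick, just under the cap) together with the cap about the hinge pin at the back of the neck, rad: 0 = on the neck, grows as the cap's front edge rises and goes over to the back, stop at 2.3. It stays where it is left (friction 0.04 N m). Blocked by the thread until the cap is unscrewed.
- cap (a joint): Turn of the cap in the ring, rad: 0 = screwed fully down, grows anticlockwise seen from above the cap; it rises 1.7 mm per rad. Free of the thread segments from about 1.25 on, stop at 1.75. It turns stiffly (about 0.25 N m) and stays where it is left.
- cap_top (a point): Centre of the flat top of the round dark ribbed cap, 58 mm across and 25 mm high; z outward along the cap's axis. When the cap is closed its top is 13 mm above the flask's mouth and the ribbed side, the part to grip, reaches from 1 to 24 mm below the top, with the ring right below, of the same width.
- brush: Bottle brush, 200 mm long, about 70 g, loose, standing head down in its pot. Origin at the centre of the head's flat lower end; z runs up along the brush to its handle. Stiff bristle head 33 mm across, z 0 to 75 mm; wire stem; round teal handle 22 mm across, z 124 to 198 mm.
- brush_pot: Sage green round brush pot, fixed to the desk. Origin at the centre of its underside, z up; 85 mm high, inside 47 mm across and flaring to 58 mm at the mouth, inner floor at z = 6 mm, foot 86 mm across.
- mug: Green and white mug with a handle, loose, 78 mm across, 101 mm high; origin under its middle.
- water_bottle: Tall clear plastic water bottle, full, loose, 90 mm across and 349 mm tall; origin at the centre of its underside.
- spectacles: Dark red spectacles, loose, 141 x 142 x 42 mm; origin under the middle.
- tape_roll: Roll of brown tape lying flat, loose, 96 mm across and 48 mm high; origin under its middle.
Mind the look-alikes: they are no part of the job. There is more than one size of the brush; the job needs the smaller.

How it is judged:
By the outcome, as a careful person would: the job done as asked, in the order asked, and still so for the second after the job is handed in, with the robot touching nothing.
It also fails if it takes over 67 s, if anything falls off the work surface, if the arm or the gripper's body presses on something with over 40 N, if the wrist force passes 120 N, or if a joint passes its speed limit or range.

ROBOT

A 6-joint arm with a two-finger parallel gripper is mounted at the origin on a cart in front of the work surface, level with it; the furniture and walls round the work are solid. World frame = base frame: x ahead of the robot, y to its left, z up, the work surface at z = 0. Lengths are in mm, angles in rad, forces in N, time in s.
With the tool pointing down it reaches from about 225 to 875 mm from the base axis. Payload 3.4 kg.
Tool frame: the origin (TCP) lies at the very end of the fingers, on their centre line; the grasp point (between the pads) lies behind it (tcp_to_grasp is the z of the grasp point in the tool frame, in mm); z points along the fingers, y is the line along which they close (so a half turn about z gives the same grasp; the last joint's range is limited). The gripper opens to 85 mm and grips with 20 to 120 N. Pads are 22 mm wide; open, the fingers measure 114 mm over their backs; the gripper's body (76 mm by 85 mm) begins 54 mm behind the grasp point. The pads swing forward as they close: fully open they stand 13 mm farther back than shut.
Start: joints at [1.067, 0.276, 1.505, -0, 1.361, -0.121], TCP at [214.793, 533.411, 231.328] pointing down, gripper open.
Joint ranges: [-2.89, 2.89], [-0.75, 2.08], [0.22, 2.7], [-1.18, 4.32], [0.11, 2.71], [-2.7, 2.7]. Speed limits (rad/s): [2.57, 2.57, 3.14, 3.14, 3.14, 3.14].

INTERFACE

Orientations are given as a unit quaternion [w, x, y, z].
In Python, from cell import get_obs, snapshot, job_done, tcp_to_grasp gives the robot as it stands.
- The arm moves only by the shell command python3 -m jog 'ROWS' [OPENING] [FORCE]. ROWS is JSON, one flat list of numbers, 6 for each row, row after row: the shift along the tool's x, y, z in m, then the turn, a rotation vector about the tool's x, y, z in rad. In form: [tx, ty, tz, wx, wy, wz, tx, ty, tz, wx, wy, wz, ...]. A call has 1 to 20 rows; each row is the pose to reach, as a shift and turn from the pose commanded when the call began, along the tool's axes at that moment; what a row does not reach only later rows make up. A row lasts 1/8 s, in which the tool goes at most 62.5 mm and 10.7 degrees, less where a joint would pass 70% of its speed; a pose out of reach is approached as far as the arm can. A call with a gripper value outside its range is refused whole. OPENING is the finger opening in m, from 0 to 0.0854, set as the call begins (- or left out, the last holds). The fingers move at their own pace and stop on an object; FORCE is the grip in N (left out, the last holds). Time passes only in rows, so rows that repeat a pose let the fingers close. It gives the time, the measured TCP pose, the force, the opening and the grip force at its end, in the units of the state.
- get_obs(): the state, without advancing time (a new reading comes with each control period).
- snapshot(name): name is "scene" or "top" or "wrist"; returns a dict with "img" (480x640x3 uint8, red, green, blue), "fx", "fy", "cx", "cy" (pixels), "extrinsics" (4x4, takes a point from camera to world coordinates). Camera axes: x right, y down, z forward; pixel columns grow to the right and rows downward; lengths in mm; the calibration is good to about 2 mm. The wrist camera is an equidistant fisheye: a pixel r from the principal point sees the ray r / f radians off the axis. A picture is of the moment at which its call begins. There is no depth.
- job_done(): hands the job in; it is judged then, once.
The state is a dict: "t": time; "qpos": joint angles; "joint_vel": joint speeds; "joint_torque": joint torques, N m; "tcp_pos": TCP position; "ee_rot": TCP orientation; "force": force on the tool from outside, world axes, zero at the start; "ft_torque": the same for the moment, N m; "grip_width": finger opening in mm; "finger_force": force on a finger pad.
Only numpy, scipy, OpenCV 4.12 (cv2) and the standard library are available. Lean on these libraries where they do the work, as an engineer would, in place of code of your own. Each camera call takes 0.05 s, during which the arm holds its last target. There are 200 camera calls.

## Working session

There is one attempt and no reset: what is moved stays moved. The work goes in short steps, Python scripts to look and compute and a shell command to move; the robot and the scene stay as the last step left them, time stands still between calls to the robot, and variables do not carry over. Pictures are saved under pics/ and viewed, at most 14 in all, crops included, and the job is handed in when it is done.

```bash
ls; mkdir -p pics; python3 - <<'E'
from cell import *
import cv2,pickle
print(get_obs(),tcp_to_grasp)
for n in("scene","top"):
    s=snapshot(n);pickle.dump(s,open(f"{n}.pkl","wb"));cv2.imwrite(f"pics/{n}0.png",s["img"][...,::-1])
    print(n,s["fx"],s["fy"],s["cx"],s["cy"],s["extrinsics"])
E
```

```text
pics
{'t': 0.0, 'qpos': array([ 1.06699777e+00,  2.76614281e-01,  1.50616588e+00, -2.27694682e-05,
        1.36071353e+00, -1.20997355e-01]), 'joint_vel': array([ 4.12774887e-05,  6.01847770e-04, -1.53415988e-04,  8.95736833e-04,
       -1.65666747e-04, -5.69618890e-04]), 'joint_torque': array([ 5.36019706e-04, -4.16772366e+01, -2.45806700e+01, -4.01879106e-04,
        1.11515424e-02, -2.55236046e-05]), 'tcp_pos': array([214.51819408, 532.89340951, 230.41568289]), 'ee_rot': array([-2.81540747e-04,  1.90231678e-01,  9.81738766e-01, -9.07935396e-04]), 'force': array([-0.2817428 ,  0.26812393, -0.10886015]), 'ft_torque': array([-0.00629092,  0.07055371, -0.03253988]), 'finger_force': 0.0, 'grip_width': 85.16924462573886} -18.700000000000003
scene 588.8956950027011 588.8956950027011 313.03954548220827 230.3481481758209 [[-9.91083022e-01  1.02065560e-01 -8.56566693e-02  6.49180641e+02]
 [ 1.33180730e-01  7.38705477e-01 -6.60739821e-01  8.88435595e+02]
 [-4.16372938e-03 -6.66255837e-01 -7.45711622e-01  1.13107312e+03]
 [ 0.00000000e+00  0.00000000e+00  0.00000000e+00  1.00000000e+00]]
top 498.15771893193937 498.15771893193937 323.0114165638877 237.70352588225296 [[ 1.27649941e-01 -9.65523483e-01  2.26869778e-01  2.56118061e+02]
 [-9.91805523e-01 -1.25468846e-01  2.40701914e-02 -2.48750181e+01]
 [ 5.22475407e-03 -2.28083257e-01 -9.73627614e-01  1.29284452e+03]
 [ 0.00000000e+00  0.00000000e+00  0.00000000e+00  1.00000000e+00]]
```

View pics/scene0.png

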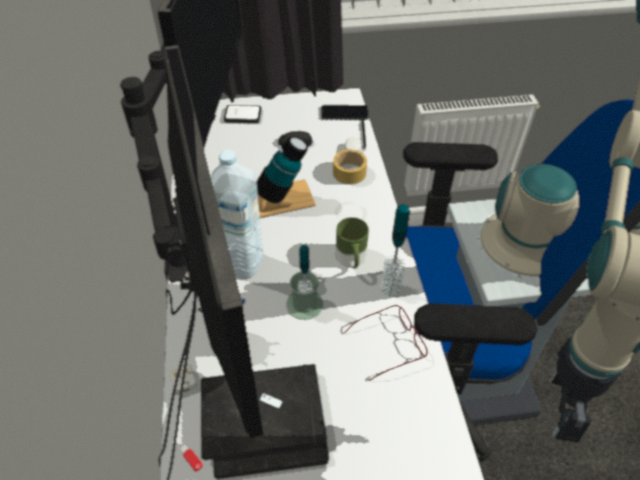

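View pics/top0.png

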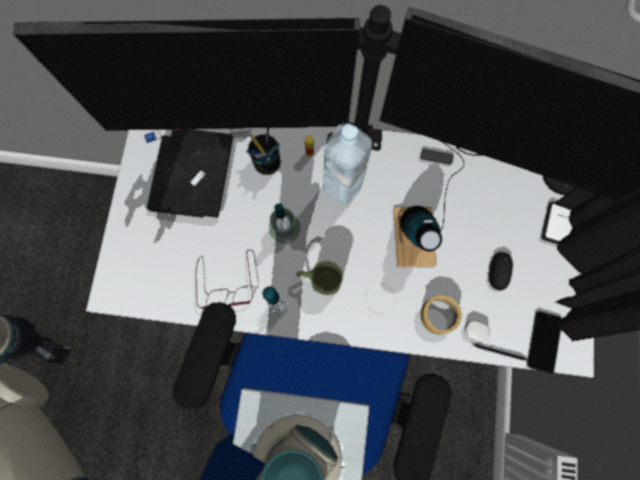

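Scene: flask in holder (~(285,170)), cap top near (298,146), sage pot with the small brush at (304,295)/(304,250); the larger brush at (400,220) is a decoy. Top: cap top ~(430,238), brush handle ~(280,210), pot ~(285,228). Zooming for precise pixels.

```bash
python3 - <<'E'
import cv2,pickle,numpy as np
T=[("scene",250,120),("top",385,195),("scene",265,240),("top",245,190)]
tiles=[]
for n,x,y in T:
    im=pickle.load(open(n+".pkl","rb"))["img"][...,::-1][y:y+75,x:x+100]
    im=np.clip(255*(im/255.)**0.6,0,255).astype(np.uint8)
    t=cv2.resize(im,(400,300),interpolation=cv2.INTER_CUBIC)
    for k in range(0,100,10):
        cv2.putText(t,str(x+k),(k*4,8),0,.3,(0,0,255));cv2.line(t,(k*4,8),(k*4,12),(0,0,255))
        if k<75: cv2.putText(t,str(y+k),(0,k*4+4),0,.3,(0,0,255));cv2.line(t,(22,k*4),(26,k*4),(0,0,255))
    tiles.append(t)
cv2.imwrite("pics/z.png",np.vstack([np.hstack(tiles[:2]),np.hstack(tiles[2:])]))
E
```

```text
(no output)
```

View pics/z.png

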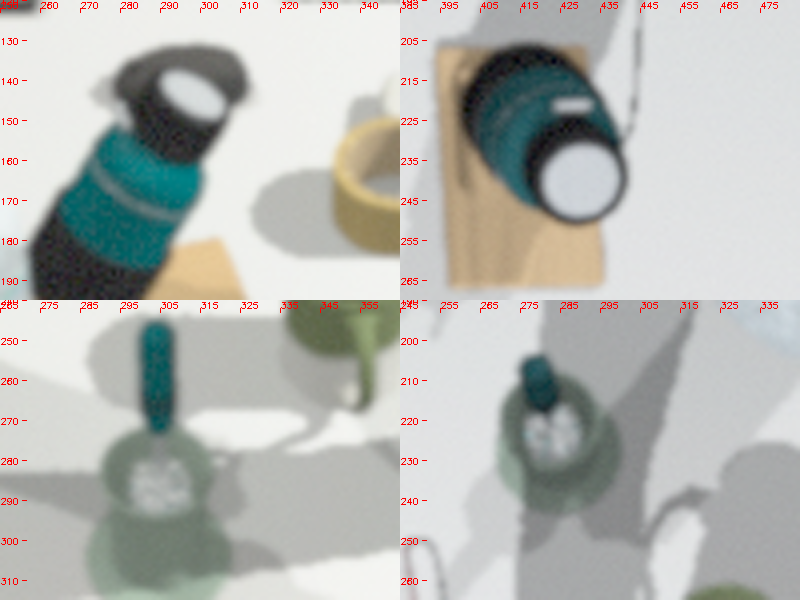

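```bash
cat > h.py <<'E'
import numpy as np,pickle
from scipy.spatial.transform import Rotation as R
def ray(s,u,v):
    d=s["extrinsics"][:3,:3]@[(u-s["cx"])/s["fx"],(v-s["cy"])/s["fy"],1]
    return s["extrinsics"][:3,3],d/np.linalg.norm(d)
def tri(*rs):
    A=sum(np.eye(3)-np.outer(d,d) for c,d in rs);b=sum((np.eye(3)-np.outer(d,d))@c for c,d in rs)
    x=np.linalg.solve(A,b);return x,[np.linalg.norm(np.cross(x-c,d)) for c,d in rs]
def atz(r,z): c,d=r;return c+d*(z-c[2])/d[2]
def rq(q): return R.from_quat(np.roll(q,-1))
E
python3 - <<'E'
from h import *
np.set_printoptions(precision=1,suppress=True)
S,T=[pickle.load(open(n+".pkl","rb")) for n in("scene","top")]
print("cap",tri(ray(S,298.2,143.5),ray(T,430.5,240.2)))
print("htop",tri(ray(S,304.5,247),ray(T,279,205)))
print("hbot",tri(ray(S,304.7,272),ray(T,281,216.5)))
for p in[(395,206.2),(431.7,206),(397.5,266.7),(436.2,266.7)]:print("foot",atz(ray(T,*p),11)[:2])
print("potfoot T",atz(ray(T,285,227.5),5),"rim T",atz(ray(T,282.8,220.5),85),"rim S",atz(ray(S,304.5,282),85))
for n,s in(("scene",S),("top",T)):
  print(n)
E
```

```text
cap (array([ 539.2, -241.3,  185.5]), [np.float64(0.7770630426121714), np.float64(0.7770630426121437)])
htop (array([569. , 111.7, 207.7]), [np.float64(2.793692240082963), np.float64(2.793692240083139)])
hbot (array([567.7, 112.4, 123.3]), [np.float64(0.3857302623540114), np.float64(0.3857302623538627)])
foot [ 665.9 -173.8]
foot [ 679.2 -271.5]
foot [ 502.8 -195.9]
foot [ 515.8 -296.1]
potfoot T [570.9 111.1   5. ] rim T [568.5 110.7  85. ] rim S [568.1 110.6  85. ]
scene
top
```

The close-up gives cap disc centre scene (298,143.5) / top (430.5,240), handle top scene (304.5,247) / top (279,205), pot rim centre top (283,220.5). Checks agree: brush top ~206 mm high, foot 165×100, flask origin on the foot's centreline. Next, obstacles and the first move.

```bash
cat >> h.py <<'E'
yaw=.137;c,s=np.cos(yaw),np.sin(yaw)
U=np.array([-.5*c,-.5*s,.866]);XF=np.array([.866*c,.866*s,.5]);YF=np.array([-s,c,0])
CAP=np.array([539.2,-241.3,185.5]);FO=CAP-163*U
def F(x,z,y=0): return FO+x*XF+y*YF+z*U
def pose(tilt,phi=0):
    """tool z = down tilted forward by tilt rad (holder heading); tool y=-YF turned by phi anticlockwise seen from behind the tool"""
    z=np.array([np.sin(tilt)*c,np.sin(tilt)*s,-np.cos(tilt)]);y=-YF
    r=R.from_matrix(np.array([np.cross(y,z),y,z]).T)
    return r*R.from_euler('z',-phi)
def go(p,r,p0=None,r0=None):
    if p0 is None:
        from cell import get_obs
        o=get_obs();p0,r0=o["tcp_pos"],rq(o["ee_rot"])
    t=r0.inv().apply(np.array(p)-p0)/1000;w=(r0.inv()*r).as_rotvec()
    print(np.round(t,4).tolist(),np.round(w,3).tolist(),"dist %.0f ang %.0f"%(1e3*np.linalg.norm(t),np.degrees(np.linalg.norm(w))))
E
python3 - <<'E'
from h import *
np.set_printoptions(precision=1,suppress=True)
S,T=[pickle.load(open(n+".pkl","rb")) for n in("scene","top")]
print("bottle",tri(ray(S,228,158),ray(T,349,132)));print("bigbrush",tri(ray(S,403,208),ray(T,270,292)))
print("hinge",F(37,134),"FO",FO)
print("monitor pts",*[atz(ray(T,u,v),z) for u,v,z in((385,127,200),(385,127,400),(500,160,200),(500,160,400))])
w=([400,100,400],R.from_euler('z',-.5)*R.from_matrix([[0,1,0],[1,0,0],[0,0,-1]]))
go(*w)
go(CAP+60*U,pose(.5236,-.8),np.array(w[0]),w[1])
E
```

```text
bottle (array([703.6, -25.5, 345.5]), [np.float64(1.4122465567649698), np.float64(1.412246556764937)])
bigbrush (array([364.6,  93.9, 274.8]), [np.float64(1.7199391035799128), np.float64(1.7199391035799065)])
hinge [ 585.3 -234.9  178.9] FO [ 619.9 -230.2   44.3]
monitor pts [ 798.  -109.6  200. ] [698.8 -94.1 400. ] [ 749.7 -385.3  200. ] [ 659.4 -319.3  400. ]
[-0.3337, -0.3326, -0.169] [-0.001, 0.001, 1.688] dist 501 ang 97
[-0.2506, 0.2617, 0.1625] [-0.04, 0.593, 1.69] dist 397 ang 103
```

```bash
python3 -m jog '[-0.33,-0.33,-0.17,0,0,1.69, -0.33,-0.33,-0.17,0,0,1.69, -0.33,-0.33,-0.17,0,0,1.69, -0.33,-0.33,-0.17,0,0,1.69, -0.33,-0.33,-0.17,0,0,1.69, -0.33,-0.33,-0.17,0,0,1.69, -0.33,-0.33,-0.17,0,0,1.69, -0.33,-0.33,-0.17,0,0,1.69, -0.33,-0.33,-0.17,0,0,1.69, -0.33,-0.33,-0.17,0,0,1.69, -0.33,-0.33,-0.17,0,0,1.69]' 0.085 60
python3 - <<'E'
from h import *
from cell import *
o=get_obs();print(o["qpos"])
go(CAP+60*U,pose(.5236,-.8))
E
```

```text
t: 1.48
tcp_pos: [397.2, 104.4, 400.9]
ee_rot: [-0.0, 0.86, 0.511, -0.0]
force: [-0.3, 0.5, 0.0]
grip_width: 85.3
finger_force: 0.0
[ 8.70964441e-02 -3.22257264e-02  1.46246769e+00  2.60011742e-04
  1.71233096e+00  5.85636052e-01]
[-0.2535, 0.266, 0.1632] [-0.041, 0.594, 1.691] dist 402 ang 103
```

```bash
python3 -m jog '[-0.2535,0.266,0.163,-0.041,0.594,1.691, -0.2535,0.266,0.163,-0.041,0.594,1.691, -0.2535,0.266,0.163,-0.041,0.594,1.691, -0.2535,0.266,0.163,-0.041,0.594,1.691, -0.2535,0.266,0.163,-0.041,0.594,1.691, -0.2535,0.266,0.163,-0.041,0.594,1.691, -0.2535,0.266,0.163,-0.041,0.594,1.691, -0.2535,0.266,0.163,-0.041,0.594,1.691, -0.2535,0.266,0.163,-0.041,0.594,1.691, -0.2535,0.266,0.163,-0.041,0.594,1.691, -0.2535,0.266,0.163,-0.041,0.594,1.691, -0.2535,0.266,0.163,-0.041,0.594,1.691]'
python3 - <<'E'
from h import *
from cell import *
import cv2
o=get_obs();print(o["qpos"])
go(CAP+60*U,pose(.5236,-.8))
go(CAP-27*U,pose(.5236,-.8))
s=snapshot("wrist");pickle.dump(s,open("w1.pkl","wb"));print(s["fx"],s["cx"],s["cy"])
# predicted pixel of cap rim
E=np.linalg.inv(s["extrinsics"])
im=s["img"][...,::-1].copy()
for k,(z,r) in enumerate([(163,29),(150,29)]):
  for a in np.arange(0,6.28,.2):
    p=E[:3,:3]@F(r*np.cos(a),z,r*np.sin(a))+E[:3,3];th=np.arctan2(np.hypot(p[0],p[1]),p[2]);q=s["fx"]*th*p[:2]/np.hypot(p[0],p[1])+[s["cx"],s["cy"]]
    cv2.circle(im,tuple(int(round(v)) for v in q),1,[(0,0,255),(0,255,255)][k],-1)
cv2.imwrite("pics/w1.png",im)
E
```

```text
t: 2.98
tcp_pos: [509.3, -245.7, 238.4]
ee_rot: [-0.116, 0.913, -0.314, 0.232]
force: [-0.4, -0.2, -0.2]
grip_width: 84.7
finger_force: 0.0
[-0.85214992  0.0791975   1.86718636  0.53565277  0.95842268  1.1209568 ]
[-0.0004, 0.0001, 0.0009] [0.0, -0.002, 0.001] dist 1 ang 0
[-0.0006, 0.0, 0.0879] [0.0, -0.002, 0.001] dist 88 ang 0
371.64829954431775 318.2288364342604 243.48318237367658
```

View pics/w1.png

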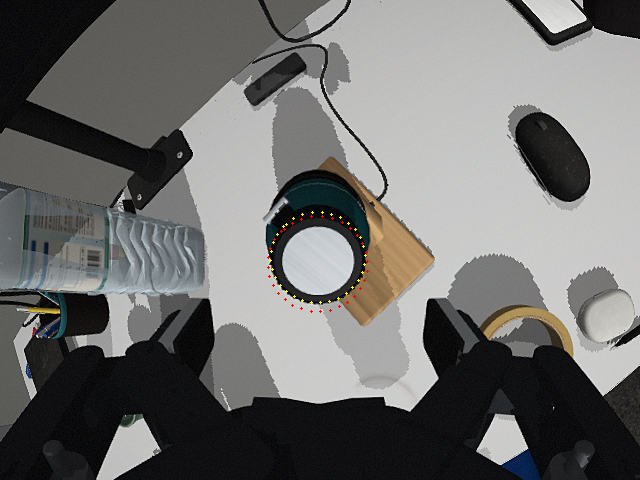

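The wrist view shows the cap disc centred at about (321,258) against a predicted (317,262), so I'm off by roughly 2 mm. The hinge is upper-left at (277,208). I'll fit it and split the difference.

```bash
python3 - <<'E'
from h import *
import cv2
s=pickle.load(open("w1.pkl","rb"));g=cv2.cvtColor(s["img"],cv2.COLOR_RGB2GRAY)
n,l,st,ce=cv2.connectedComponentsWithStats((g>120).astype(np.uint8));k=l[258,321];print(st[k],ce[k])
cn=cv2.findContours((l==k).astype(np.uint8),0,1)[0][0];print(cv2.fitEllipse(cn))
u,v=cv2.fitEllipse(cn)[0]
d=np.array([u-s["cx"],v-s["cy"]]);r=np.hypot(*d);th=r/s["fx"]
dc=np.array([*(np.sin(th)*d/r),np.cos(th)]);E=s["extrinsics"];dw=E[:3,:3]@dc;C=E[:3,3]
p=C+dw*((CAP-C)@U)/(dw@U)
print("cap by wrist on same plane",p,"diff",p-CAP,"along XF,YF",(p-CAP)@XF,(p-CAP)@YF,"dist",np.linalg.norm(p-C))
E
```

```text
[ 282  227   72   68 3861] [317.61512562 260.45687646]
((317.61572265625, 260.45428466796875), (67.59259796142578, 70.88189697265625), 89.89168548583984)
cap by wrist on same plane [ 541.28503903 -243.32087913  186.53320288] diff [ 2.08503903 -2.02087913  1.03320288] along XF,YF 2.066314832505174 -2.2867014563390926 dist 213.4492316799148
```

```bash
sed -i 's/^CAP=.*/CAP=np.array([540.2,-242.3,186.0]);FO=CAP-163*U/' h.py; python3 - <<'E'
from h import *
go(CAP-27*U,pose(.5236,-.8))
E
```

```text
[0.0007, -0.0001, 0.0879] [0.0, -0.002, -0.0] dist 88 ang 0
```

```bash
python3 -m jog '[0.0007,0,0.03,0,0,0, 0.0007,0,0.06,0,0,0, 0.0007,0,0.088,0,0,0, 0.0007,0,0.088,0,0,0]' && python3 -m jog '[0,0,0,0,0,0, 0,0,0,0,0,0, 0,0,0,0,0,0, 0,0,0,0,0,0, 0,0,0,0,0,0]' 0.045 80
```

```text
t: 3.52
tcp_pos: [553.0, -239.7, 160.4]
ee_rot: [-0.117, 0.913, -0.315, 0.23]
force: [-0.4, 0.7, -0.3]
grip_width: 84.9
finger_force: 0.0
t: 4.15
tcp_pos: [553.4, -240.8, 164.6]
ee_rot: [-0.117, 0.912, -0.316, 0.233]
force: [-2.3, 1.3, 6.4]
grip_width: 55.7
finger_force: 83.3
```

```bash
python3 -m jog '[0,0,-0.0003,0,0,-0.17, 0,0,-0.0006,0,0,-0.34, 0,0,-0.0009,0,0,-0.51, 0,0,-0.0012,0,0,-0.68, 0,0,-0.0015,0,0,-0.85, 0,0,-0.0017,0,0,-1.02, 0,0,-0.002,0,0,-1.19, 0,0,-0.0023,0,0,-1.36, 0,0,-0.0026,0,0,-1.53, 0,0,-0.0027,0,0,-1.6, 0,0,-0.0027,0,0,-1.6]'
python3 - <<'E'
from h import *
from cell import *
o=get_obs();print(o["qpos"],o["force"],o["ft_torque"])
r=rq(o["ee_rot"]);print((pose(.5236,-.8).inv()*r).as_rotvec(),(o["tcp_pos"]-FO)@np.array([XF,YF,U]).T)
E
```

```text
t: 5.52
tcp_pos: [551.7, -238.2, 166.9]
ee_rot: [0.083, 0.862, 0.435, 0.247]
force: [-3.5, 7.2, 8.1]
grip_width: 55.9
finger_force: 83.3
[-0.77316784  0.19604443  1.92785897  0.60735006  0.77375895 -0.52646566] [-3.52029244  7.20453626  8.09799019] [ 1.20922342 -0.03417395  0.52934936]
[ 0.00242996  0.00436988 -1.59690097] [  0.7441647    2.45819885 140.48335877]
```

```bash
python3 -m jog '[0,0,0,0,0,0, 0,0,0,0,0,0, 0,0,0,0,0,0, 0,0,0,0,0,0]' 0.085 && python3 - <<'E'
from h import *
go(F(0,140,0.5),pose(.5236,0))
E
```

```text
t: 6.02
tcp_pos: [551.7, -241.3, 164.6]
ee_rot: [0.085, 0.863, 0.434, 0.245]
force: [1.3, -0.5, -0.2]
grip_width: 85.3
finger_force: 0.0
[0.0013, -0.0002, -0.0013] [0.003, -0.0, 0.797] dist 2 ang 46
```

```bash
python3 -m jog '[0.001,0,-0.001,0,0,0.18, 0.001,0,-0.001,0,0,0.36, 0.001,0,-0.001,0,0,0.54, 0.001,0,-0.001,0,0,0.7, 0.001,0,-0.001,0,0,0.797, 0.001,0,-0.001,0,0,0.797]' && python3 -m jog '[0,0,0,0,0,0, 0,0,0,0,0,0, 0,0,0,0,0,0, 0,0,0,0,0,0, 0,0,0,0,0,0]' 0.045 50
python3 - <<'E'
from h import *
from cell import *
o=get_obs();p0=o["tcp_pos"];r0=rq(o["ee_rot"])
print((p0-FO)@np.array([XF,YF,U]).T)
H=F(37,134)
def sw(th):  # front edge rises: -XF -> +U ; rotation about YF
    q=R.from_rotvec(YF*th); 
    assert (q.apply(-XF)@U)>0
    return q
g=p0-18.7*r0.as_matrix()[:,2]   # grasp point
for th in(.1,.3,.5,.7,.9,1.1,1.3):
    q=sw(th);tilt=max(-.12,.5236-th)
    rr=R.from_rotvec(YF*min(th,.64))*r0
    gp=H+q.apply(g-H);go(gp+18.7*rr.as_matrix()[:,2],rr,p0,r0)
E
```

```text
t: 6.78
tcp_pos: [551.7, -240.4, 165.8]
ee_rot: [-0.016, 0.964, 0.066, 0.259]
force: [-0.5, -0.7, 0.3]
grip_width: 85.0
finger_force: 0.0
t: 7.4
tcp_pos: [551.2, -239.5, 166.2]
ee_rot: [-0.017, 0.964, 0.066, 0.259]
force: [-5.7, 1.9, 5.2]
grip_width: 56.3
finger_force: 51.6
[-1.06039011e-01  1.25899997e+00  1.40217196e+02]
[0.0008, 0.0, -0.0037] [0.0, -0.1, -0.0] dist 4 ang 6
[0.0035, 0.0, -0.0107] [0.0, -0.3, -0.0] dist 11 ang 17
[0.0075, 0.0, -0.017] [0.0, -0.5, -0.0] dist 19 ang 29
[0.0136, 0.0, -0.0217] [0.0, -0.64, -0.001] dist 26 ang 37
[0.0224, 0.0, -0.0233] [0.0, -0.64, -0.001] dist 32 ang 37
[0.0313, 0.0, -0.0231] [0.0, -0.64, -0.001] dist 39 ang 37
[0.0401, 0.0, -0.0212] [0.0, -0.64, -0.001] dist 45 ang 37
```

```bash
python3 -m jog '[0.0008,0,-0.0037,0,-0.1,0, 0.002,0,-0.0072,0,-0.2,0, 0.0035,0,-0.0107,0,-0.3,0, 0.0035,0,-0.0107,0,-0.3,0]'
python3 - <<'E'
from h import *
from cell import *
o=get_obs();print(o["force"],o["ft_torque"],(o["tcp_pos"]-FO)@np.array([XF,YF,U]).T)
E
```

```text
t: 7.9
tcp_pos: [549.6, -239.7, 177.0]
ee_rot: [-0.007, 0.991, 0.069, 0.111]
force: [-3.8, 0.7, 2.2]
grip_width: 56.3
finger_force: 54.1
[-3.76064665  0.7488849   2.21185589] [0.16497985 0.34753511 0.03227566] [  3.8914866    1.27256535 150.37155696]
```

```bash
python3 - <<'E'
from h import *
from cell import *
o=get_obs();p0=o["tcp_pos"];r0=rq(o["ee_rot"]);H=F(37,134);g=p0-18.7*r0.as_matrix()[:,2]
for th in(.17,.34,.5,.7,.9,1.1,1.2):
    rr=R.from_rotvec(YF*min(th,.34))*r0
    go(H+R.from_rotvec(YF*th).apply(g-H)+18.7*rr.as_matrix()[:,2],rr,p0,r0)
E
```

```text
[0.0015, 0.0, -0.0061] [0.0, -0.17, -0.0] dist 6 ang 10
[0.004, 0.0, -0.0118] [0.001, -0.34, -0.0] dist 12 ang 19
[0.01, 0.0, -0.0156] [0.001, -0.34, -0.0] dist 18 ang 19
[0.0181, 0.0001, -0.0188] [0.001, -0.34, -0.0] dist 26 ang 19
[0.0268, 0.0001, -0.0204] [0.001, -0.34, -0.0] dist 34 ang 19
[0.0355, 0.0001, -0.0202] [0.001, -0.34, -0.0] dist 41 ang 19
[0.0399, 0.0001, -0.0194] [0.001, -0.34, -0.0] dist 44 ang 19
```

```bash
python3 -m jog '[0.0015,0,-0.0061,0,-0.17,0, 0.004,0,-0.0118,0,-0.34,0, 0.004,0,-0.0118,0,-0.34,0]' && python3 -m jog '[0.003,0,-0.0020,0,0,0, 0.006,0,-0.0038,0,0,0, 0.010,0,-0.0055,0,0,0, 0.014,0,-0.007,0,0,0, 0.018,0,-0.0080,0,0,0, 0.0228,0,-0.0086,0,0,0, 0.027,0,-0.0087,0,0,0, 0.0315,0,-0.0084,0,0,0, 0.0359,0,-0.0076,0,0,0, 0.0359,0,-0.0076,0,0,0]' 0.045 25
python3 - <<'E'
from cell import *
import cv2
s=snapshot("scene");o=get_obs();print(o["qpos"],o["force"],o["ft_torque"])
s2=snapshot("wrist");a=cv2.resize(s["img"][90:240,200:400],(800,600))[...,::-1];b=cv2.resize(s2["img"],(320,240))[...,::-1]
a[:240,480:]=b;cv2.imwrite("pics/s2.png",a)
E
```

```text
t: 8.28
tcp_pos: [550.3, -239.5, 188.7]
ee_rot: [0.004, 0.996, 0.069, -0.061]
force: [-4.9, 1.5, 6.0]
grip_width: 56.0
finger_force: 55.8
t: 9.52
tcp_pos: [585.8, -234.4, 193.4]
ee_rot: [0.004, 0.996, 0.068, -0.057]
force: [-2.6, 3.3, 6.7]
grip_width: 55.6
finger_force: 28.4
[-0.45396502  0.43745488  1.35551243 -0.06400163  1.44512522  0.99157897] [-4.13082161  2.35811035  6.39816895] [ 0.44317446  0.62930635 -0.0587756 ]
```

View pics/s2.png

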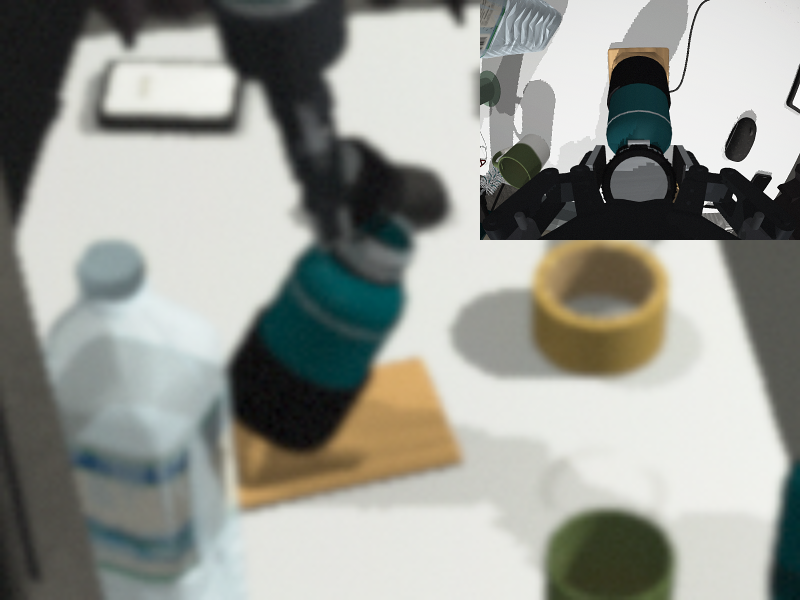

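The picture shows the cap lifted off (cap at ~(415,190)) and the mouth open at ~(385,235). The swing is about 1.5 rad. I'll release, back off, and push it the rest of the way from the front.

```bash
python3 -m jog '[0,0,0,0,0,0, 0,0,0,0,0,0, 0,0,0,0,0,0, 0,0,-0.05,0,0,0, 0,0,-0.1,0,0,0, 0,0,-0.1,0,0,0]' 0.085
python3 - <<'E'
from h import *
from cell import *
o=get_obs();p0=o["tcp_pos"];r0=rq(o["ee_rot"]);H=F(37,134);print(H)
A=H+[-85,-12,110];B=H+[-85,-12,27];C=H+[-10,-1.5,27];r=pose(.05)
go(A,r);go(B,r,A,r);go(C,r,A,r)
E
```

```text
t: 10.38
tcp_pos: [600.6, -234.6, 296.7]
ee_rot: [0.007, 0.996, 0.068, -0.053]
force: [-0.1, -0.4, -0.7]
grip_width: 84.8
finger_force: 0.0
[ 586.30590932 -235.94367328  179.386     ]
[-0.0988, -0.0003, 0.018] [0.007, 0.157, -0.001] dist 100 ang 9
[-0.0041, 0.0, 0.0829] [0.0, 0.0, 0.0] dist 83 ang 0
[0.0715, -0.0002, 0.0867] [0.0, 0.0, 0.0] dist 112 ang 0
```

```bash
python3 -m jog '[-0.05,0,0.009,0,0.08,0, -0.0988,0,0.018,0.007,0.157,0, -0.0988,0,0.018,0.007,0.157,0]' 0.047 40 && python3 -m jog '[-0.002,0,0.04,0,0,0, -0.0041,0,0.083,0,0,0, -0.0041,0,0.083,0,0,0, 0.01,0,0.0835,0,0,0, 0.02,0,0.084,0,0,0, 0.03,0,0.0845,0,0,0, 0.04,0,0.085,0,0,0, 0.05,0,0.0855,0,0,0, 0.06,0,0.086,0,0,0, 0.06,0,0.086,0,0,0]'
python3 - <<'E'
from cell import *
import cv2
o=get_obs();print(o["qpos"],o["force"],o["ft_torque"])
s2=snapshot("wrist");cv2.imwrite("pics/w2.png",s2["img"][...,::-1])
E
```

```text
t: 10.75
tcp_pos: [492.9, -246.1, 283.6]
ee_rot: [-0.006, 0.998, 0.066, 0.018]
force: [-0.2, -0.4, 1.0]
grip_width: 47.0
finger_force: 0.0
t: 12.0
tcp_pos: [549.1, -238.8, 207.8]
ee_rot: [-0.003, 0.997, 0.07, 0.008]
force: [-34.5, -1.2, 40.1]
grip_width: 47.0
finger_force: 54.6
[-0.53521162  0.31879124  1.50163376  0.01493923  1.31134396  0.89139014] [-34.45086668  -1.16508897  40.09662206] [0.95110643 5.63595062 1.16614457]
```

View pics/w2.png

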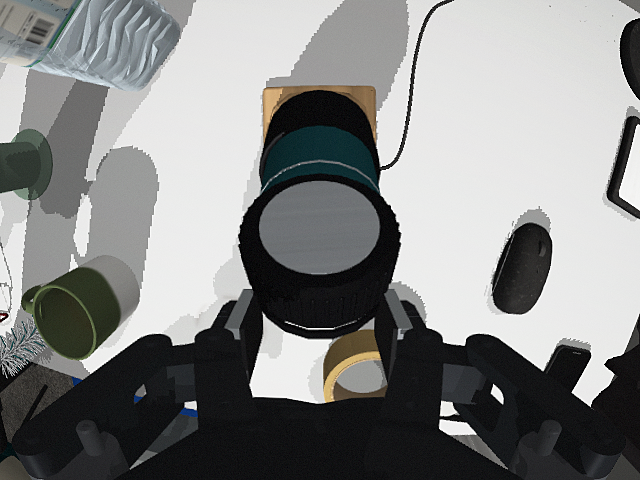

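The push jammed at 50 N: the cap (disc centre (320,228)) is less far back than assumed, and the fingers press on its front side. Backing off and estimating the true angle from this picture.

```bash
python3 -m jog '[-0.02,0,0,0,0,0, -0.04,0,0,0,0,0, -0.04,0,0,0,0,0]'
python3 - <<'E'
from h import *
from cell import *
import cv2
s=snapshot("wrist");E=np.linalg.inv(s["extrinsics"]);im=s["img"][...,::-1].copy()
def pr(p):
    p=E[:3,:3]@p+E[:3,3];h=np.hypot(p[0],p[1]);return s["fx"]*np.arctan2(h,p[2])*p[:2]/h+[s["cx"],s["cy"]]
H=F(37,134)
for th,col in((.8,(0,0,255)),(1.0,(0,255,0)),(1.2,(255,0,0)),(1.4,(0,255,255))):
    q=R.from_rotvec(YF*th)
    for a in np.arange(0,6.28,.15):
        x=H+q.apply(F(25*np.cos(a),165.5,25*np.sin(a))-H);cv2.circle(im,tuple(int(round(v)) for v in pr(x)),1,col,-1)
    for a in np.arange(0,6.28,.3):
        x=H+q.apply(F(29*np.cos(a),132,29*np.sin(a))-H);cv2.circle(im,tuple(int(round(v)) for v in pr(x)),1,col,-1)
cv2.imwrite("pics/w3.png",im);print(get_obs()["force"])
E
```

```text
t: 12.42
tcp_pos: [521.4, -243.6, 200.3]
ee_rot: [-0.004, 0.998, 0.067, 0.021]
force: [0.8, -0.4, -0.1]
grip_width: 47.0
finger_force: 0.0
[-0.00722226 -0.22542866 -0.32916727]
```

View pics/w3.png

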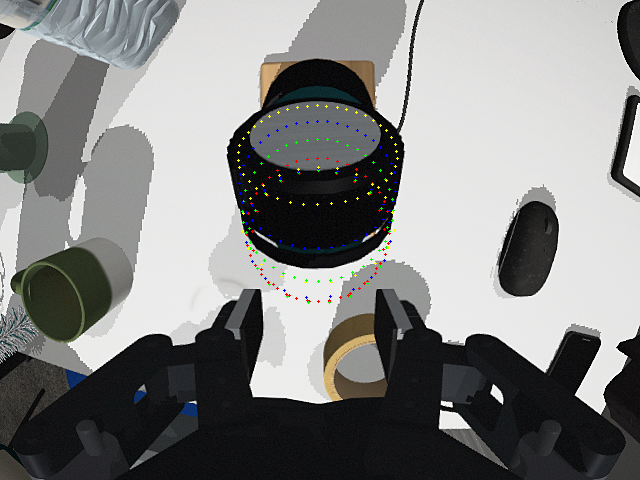

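The cap is at about 1.45 rad, as planned (yellow ring overlay). The force pointed along the cap's radial direction, so the straddling fingers wedged on its curved side wall. I'll use closed fingers at the front-rim centre instead, leaning slightly back.

```bash
python3 - <<'E'
from h import *
H=F(37,134);r=pose(-.2)
d=np.array([c,s,0])
A=H-75*d+[0,0,35]
go(A,r)
for x in(-50,-40,-30,-20,-10,-5):go(H+x*d+[0,0,35],r,A,r)
E
```

```text
[-0.01, 0.001, -0.0146] [-0.005, -0.243, -0.002] dist 18 ang 14
[0.0245, 0.0, -0.005] [0.0, 0.0, 0.0] dist 25 ang 0
[0.0343, 0.0, -0.007] [0.0, 0.0, 0.0] dist 35 ang 0
[0.0441, 0.0, -0.0089] [0.0, 0.0, 0.0] dist 45 ang 0
[0.0539, 0.0, -0.0109] [0.0, 0.0, 0.0] dist 55 ang 0
[0.0637, 0.0, -0.0129] [0.0, 0.0, 0.0] dist 65 ang 0
[0.0686, 0.0, -0.0139] [0.0, 0.0, 0.0] dist 70 ang 0
```

```bash
python3 -m jog '[-0.01,0.001,-0.0146,0,-0.12,0, -0.01,0.001,-0.0146,-0.005,-0.243,0, -0.01,0.001,-0.0146,-0.005,-0.243,0, -0.01,0.001,-0.0146,-0.005,-0.243,0]' 0 30 && python3 -m jog '[0.0122,0,-0.0025,0,0,0, 0.0245,0,-0.005,0,0,0, 0.0343,0,-0.007,0,0,0, 0.0392,0,-0.008,0,0,0, 0.0392,0,-0.008,0,0,0]'
```

```text
t: 12.98
tcp_pos: [512.0, -245.8, 213.8]
ee_rot: [0.006, 0.993, 0.068, -0.1]
force: [0.3, 0.6, 0.6]
grip_width: -0.2
finger_force: 0.0
t: 13.6
tcp_pos: [552.3, -240.6, 214.3]
ee_rot: [0.007, 0.993, 0.068, -0.1]
force: [-0.2, -0.8, 0.4]
grip_width: 0.1
finger_force: 0.0
```

```bash
python3 -m jog '[0.0049,0,-0.001,0,0,0, 0.0098,0,-0.002,0,0,0, 0.0147,0,-0.003,0,0,0, 0.0196,0,-0.004,0,0,0, 0.0235,0,-0.0048,0,0,0, 0.0265,0,-0.0054,0,0,0, 0.0265,0,-0.0054,0,0,0]'
python3 - <<'E'
from h import *
from cell import *
import cv2
s=snapshot("scene");print(get_obs()["force"])
cv2.imwrite("pics/s4.png",cv2.resize(s["img"][90:210,220:380],(800,600),interpolation=cv2.INTER_CUBIC)[...,::-1])
E
```

```text
t: 14.48
tcp_pos: [578.6, -237.0, 214.4]
ee_rot: [0.007, 0.993, 0.068, -0.1]
force: [-0.1, -0.5, 1.3]
grip_width: -0.1
finger_force: 0.0
[ 0.35033916 -0.96389105 -0.08986409]
```

View pics/s4.png

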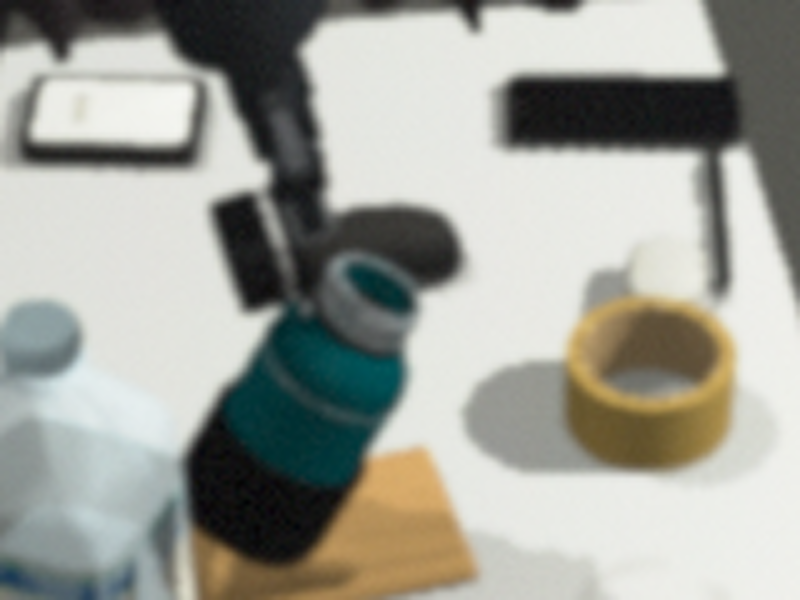

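The cap now stands back past vertical, at ~(250,245), with the mouth clear. I'll push on gently to find the stop.

```bash
python3 -m jog '[0.003,0,-0.0006,0,0,0, 0.006,0,-0.0012,0,0,0, 0.006,0,-0.0012,0,0,0]'; python3 -m jog '[0.003,0,-0.0006,0,0,0, 0.005,0,-0.001,0,0,0, 0.005,0,-0.001,0,0,0]'
```

```text
t: 14.9
tcp_pos: [581.4, -236.6, 214.7]
ee_rot: [0.007, 0.992, 0.067, -0.104]
force: [-6.6, -1.6, 2.7]
grip_width: 0.4
finger_force: 3.6
t: 15.28
tcp_pos: [581.4, -236.6, 214.9]
ee_rot: [0.007, 0.992, 0.067, -0.109]
force: [-16.8, -2.2, 3.1]
grip_width: -0.1
finger_force: 8.7
```

```bash
python3 - <<'E'
from h import *
from cell import *
o=get_obs();p=o["tcp_pos"];r0=rq(o["ee_rot"]);d=np.array([c,s,0]);r=pose(0)
A=p-50*d+[0,0,10];go(A,r0);B=np.array([460,-150,330]);go(B,r)
P=np.array([569,111.3,265]);go(P,r,B,r);go(P-[0,0,103],r,P,r);print(o["qpos"])
E
```

```text
[-0.051, 0.0001, 0.0011] [0.0, 0.0, 0.0] dist 51 ang 0
[-0.1312, -0.1022, -0.0886] [-0.002, 0.219, -0.003] dist 188 ang 13
[0.1437, -0.244, 0.065] [0.0, 0.0, 0.0] dist 290 ang 0
[0.0, 0.0, 0.103] [0.0, 0.0, 0.0] dist 103 ang 0
[-0.43012941  0.47528986  1.25395976 -0.11543293  1.59922282  1.01418992]
```

```bash
python3 -m jog '[-0.025,0,0.0005,0,0,0, -0.051,0,0.001,0,0,0, -0.09,-0.05,-0.044,0,0.11,0, -0.1312,-0.1022,-0.0886,-0.002,0.219,-0.003, -0.1312,-0.1022,-0.0886,-0.002,0.219,-0.003, -0.1312,-0.1022,-0.0886,-0.002,0.219,-0.003]' 0.085 && python3 -m jog '[0.029,-0.049,0.013,0,0,0, 0.058,-0.098,0.026,0,0,0, 0.086,-0.146,0.039,0,0,0, 0.115,-0.195,0.052,0,0,0, 0.1437,-0.244,0.065,0,0,0, 0.1437,-0.244,0.065,0,0,0, 0.1437,-0.244,0.065,0,0,0]'
python3 - <<'E'
from h import *
from cell import *
import cv2
o=get_obs();r=pose(0);go([569,111.3,265],r)
s=snapshot("wrist");E=np.linalg.inv(s["extrinsics"]);im=s["img"][...,::-1].copy()
def pr(p):
    p=E[:3,:3]@p+E[:3,3];h=np.hypot(p[0],p[1]);return s["fx"]*np.arctan2(h,p[2])*p[:2]/h+[s["cx"],s["cy"]]
for z,rad,col in((204,11,(0,0,255)),(85,29,(0,255,255))):
    for a in np.arange(0,6.28,.2):
        cv2.circle(im,tuple(int(round(v)) for v in pr(np.array([569+rad*np.cos(a),111.3+rad*np.sin(a),z]))),1,col,-1)
x,y=[int(v) for v in pr(np.array([569,111.3,200]))];print(x,y)
cv2.imwrite("pics/w5.png",cv2.resize(im[max(0,y-120):y+120,max(0,x-160):x+160],(800,600)))
E
```

```text
t: 16.02
tcp_pos: [465.7, -148.6, 330.7]
ee_rot: [0.002, 0.997, 0.07, 0.012]
force: [0.6, -0.5, -0.6]
grip_width: 84.9
finger_force: 0.0
t: 16.9
tcp_pos: [575.8, 111.9, 263.1]
ee_rot: [0.001, 0.998, 0.07, 0.008]
force: [-0.1, -1.1, 0.4]
grip_width: 85.1
finger_force: 0.0
[-0.0068, -0.0003, -0.002] [0.003, -0.015, 0.003] dist 7 ang 1
314 274
```

View pics/w5.png

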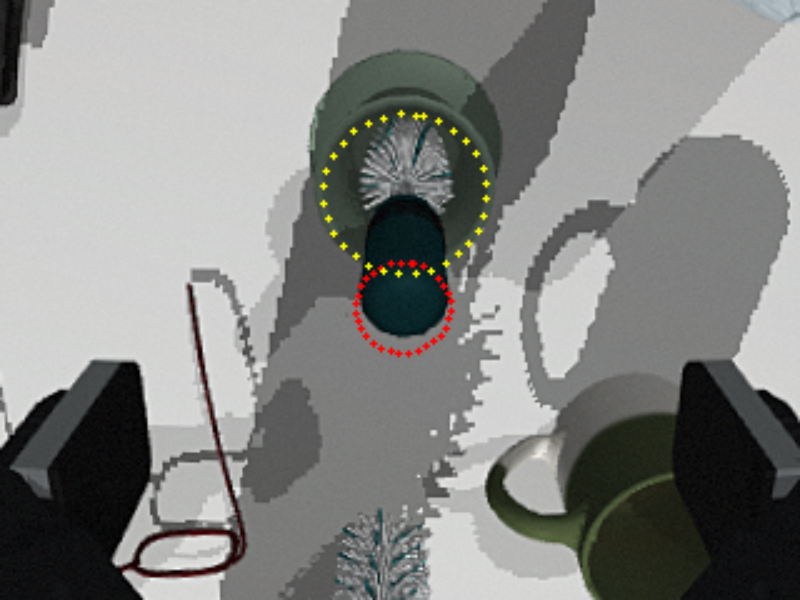

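Handle top at (404,298) and pot rim centre at (405,193) in the crop lie within 2 mm of prediction. Descending to grip the handle.

```bash
python3 -m jog '[-0.0053,0,0.01,0.003,-0.015,0, -0.0053,0,0.05,0.003,-0.015,0, -0.0053,0,0.085,0.003,-0.015,0, -0.0053,0,0.101,0.003,-0.015,0, -0.0053,0,0.101,0.003,-0.015,0]' && python3 -m jog '[0,0,0,0,0,0, 0,0,0,0,0,0, 0,0,0,0,0,0, 0,0,0,0,0,0, 0,0,0,0,0,0, 0,0,0,0,0,0, 0,0,0,0,0,0]' 0.01 60
python3 - <<'E'
from h import *
from cell import *
o=get_obs();r=rq(o["ee_rot"]);print(r.as_matrix()[:,2])
p=o["tcp_pos"];L=p[2]-6;print("tcp above brush origin",L)
E
```

```text
t: 17.58
tcp_pos: [571.2, 110.9, 163.0]
ee_rot: [-0.001, 0.998, 0.069, 0.0]
force: [-0.1, 1.3, 0.1]
grip_width: 85.2
finger_force: 0.0
t: 18.45
tcp_pos: [572.4, 112.0, 164.5]
ee_rot: [-0.001, 0.998, 0.07, 0.002]
force: [-0.5, 0.3, 6.6]
grip_width: 20.9
finger_force: 58.7
[ 0.00417182  0.00217328 -0.99998894]
tcp above brush origin 158.50919869684753
```

```bash
python3 - <<'E'
from h import *
from cell import *
o=get_obs();p=o["tcp_pos"];r0=rq(o["ee_rot"])
A=p+[0,0,115];go(A,r0)
B=np.array([470,-100,340]);r=pose(.3);go(B,r,A,r0)
go(F(0,338,.7),pose(.5236),B,r);print(F(0,338,.7))
E
```

```text
[0.0005, -0.0002, -0.115] [0.0, 0.0, 0.0] dist 115 ang 0
[-0.1305, 0.1956, -0.0614] [-0.002, 0.296, 0.002] dist 243 ang 17
[-0.0364, 0.1499, -0.0087] [0.0, 0.224, -0.0] dist 154 ang 13
[ 453.42425993 -253.55659516  337.55      ]
```

```bash
python3 -m jog '[0,0,-0.04,0,0,0, 0,0,-0.08,0,0,0, 0,0,-0.115,0,0,0, 0,0,-0.115,0,0,0]' && python3 -m jog '[-0.022,0.033,-0.01,0,0.05,0, -0.044,0.066,-0.02,0,0.1,0, -0.066,0.098,-0.03,0,0.15,0, -0.088,0.13,-0.04,0,0.2,0, -0.11,0.163,-0.05,0,0.25,0, -0.1305,0.1956,-0.0614,-0.002,0.296,0.002, -0.1305,0.1956,-0.0614,-0.002,0.296,0.002]'
python3 - <<'E'
from h import *
from cell import *
print(get_obs()["qpos"]);go(F(0,338,.7),pose(.5236))
E
```

```text
t: 18.95
tcp_pos: [573.0, 111.5, 281.1]
ee_rot: [-0.001, 0.998, 0.07, 0.004]
force: [0.2, 0.1, -1.4]
grip_width: 20.9
finger_force: 58.9
t: 19.82
tcp_pos: [467.3, -102.7, 338.1]
ee_rot: [-0.01, 0.987, 0.065, 0.147]
force: [0.5, -0.1, -1.0]
grip_width: 20.6
finger_force: 59.0
[-0.49551259 -0.07089028  1.68416387  0.1791396   1.28977933  0.91490938]
[-0.0322, 0.1477, -0.0092] [0.003, 0.227, -0.005] dist 151 ang 13
```

```bash
python3 -m jog '[-0.008,0.037,-0.002,0,0.06,0, -0.016,0.074,-0.0046,0,0.115,0, -0.024,0.11,-0.007,0.002,0.17,-0.003, -0.0322,0.1477,-0.0092,0.003,0.227,-0.005, -0.0322,0.1477,-0.0092,0.003,0.227,-0.005, -0.0322,0.1477,-0.0092,0.003,0.227,-0.005]'
python3 - <<'E'
from h import *
from cell import *
import cv2
o=get_obs();go(F(0,338,.7),pose(.5236));p=o["tcp_pos"];Rz=rq(o["ee_rot"]).as_matrix();print((p-FO)@np.array([XF,YF,U]).T)
tiles=[]
for n in("scene","top"):
    s=snapshot(n);E=np.linalg.inv(s["extrinsics"]);im=s["img"][...,::-1].copy();K=4
    def pr(q): q=E[:3,:3]@q+E[:3,3];return np.array([s["fx"]*q[0]/q[2]+s["cx"],s["fy"]*q[1]/q[2]+s["cy"]])
    tip=p+158.5*Rz[:,2];m=pr((tip+F(0,150))/2);x0,y0=int(m[0]-50),int(m[1]-70);x0=max(x0,0)
    t=cv2.resize(im[y0:y0+140,x0:x0+100],(400,560),interpolation=cv2.INTER_CUBIC)
    def dot(q,col): v=(pr(q)-[x0,y0]+.5)*K;cv2.circle(t,tuple(int(round(a)) for a in v),1,col,-1)
    for a in np.arange(0,6.28,.2):
        dot(F(25*np.cos(a),150,25*np.sin(a)),(0,0,255));dot(tip+16.5*(np.cos(a)*Rz[:,0]+np.sin(a)*Rz[:,1]),(0,255,255))
        dot(tip-75*Rz[:,2]+16.5*(np.cos(a)*Rz[:,0]+np.sin(a)*Rz[:,1]),(0,255,255))
    tiles.append(t)
cv2.imwrite("pics/s6.png",np.hstack(tiles))
E
```

```text
t: 20.58
tcp_pos: [456.3, -250.2, 337.3]
ee_rot: [-0.02, 0.963, 0.069, 0.258]
force: [0.1, -0.1, -0.1]
grip_width: 20.3
finger_force: 59.2
[-0.0027, 0.003, -0.0018] [-0.006, -0.001, 0.003] dist 4 ang 0
[  2.72664756   3.67903104 336.17638662]
```

View pics/s6.png

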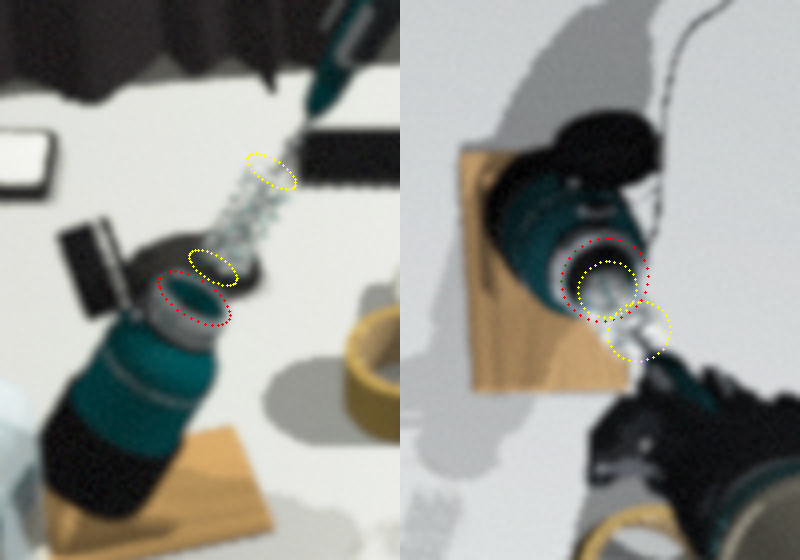

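Scene/top show the cap staying open and the brush tip poised over the mouth. The mouth sits about 2 mm toward +YF of my model (matching the grip's 1.3 mm), and the brush is ~2.5 mm toward -x in the tool. I'll correct for both and insert.

```bash
python3 -m jog '[0.0012,0.0017,0,0,0,0, 0.0012,0.0017,0.012,0,0,0, 0.0012,0.0017,0.03,0,0,0, 0.0012,0.0017,0.05,0,0,0, 0.0012,0.0017,0.07,0,0,0, 0.0012,0.0017,0.07,0,0,0]' - 70
python3 - <<'E'
from h import *
from cell import *
o=get_obs();print(o["force"],o["ft_torque"],(o["tcp_pos"]-FO)@np.array([XF,YF,U]).T)
r=rq(o["ee_rot"]);print((r.inv()*pose(.5236)).as_rotvec(),r.inv().apply(o["force"]))
E
```

```text
t: 21.42
tcp_pos: [492.2, -246.2, 276.8]
ee_rot: [-0.02, 0.963, 0.069, 0.258]
force: [-0.3, 0.6, -1.3]
grip_width: 20.8
finger_force: 68.4
[-0.33246389  0.56724111 -1.33535982] [-0.04583725  0.3221242   0.08264244] [  3.80119268   2.65518762 265.6889044 ]
[-6.97457307e-03 -1.46784468e-05  4.50509367e-03] [-0.88310161 -0.60411382  1.03472634]
```

```bash
python3 -m jog '[0,0,0.03,0,0,0, 0,0,0.06,0,0,0, 0,0,0.085,0,0,0, 0,0,0.096,0,0,0, 0,0,0.096,0,0,0]'
python3 - <<'E'
from h import *
from cell import *
o=get_obs();r=rq(o["ee_rot"]);print(r.inv().apply(o["force"]),o["ft_torque"],(o["tcp_pos"]-FO)@np.array([XF,YF,U]).T)
E
```

```text
t: 22.05
tcp_pos: [540.2, -240.8, 195.8]
ee_rot: [-0.019, 0.963, 0.069, 0.259]
force: [0.0, -0.0, -0.8]
grip_width: 20.5
finger_force: 68.5
[-0.39127187  0.02789621  0.74333824] [-0.03238354  0.35979     0.01837031] [  5.07541321   1.53714875 171.39833614]
```

```bash
python3 -m jog '[0,0,0.003,0,0,0, 0,0,0.006,0,0,0, 0,0,0.006,0,0,0]';python3 -m jog '[0,0,0.002,0,0,0, 0,0,0.003,0,0,0, 0,0,0.003,0,0,0]'
python3 - <<'E'
from h import *
from cell import *
o=get_obs();r=rq(o["ee_rot"]);print(r.inv().apply(o["force"]),(o["tcp_pos"]-FO)@np.array([XF,YF,U]).T)
E
```

```text
t: 22.42
tcp_pos: [543.0, -240.7, 191.0]
ee_rot: [-0.018, 0.963, 0.069, 0.259]
force: [-0.4, -0.1, -0.7]
grip_width: 20.4
finger_force: 68.5
t: 22.8
tcp_pos: [544.5, -240.3, 188.0]
ee_rot: [-0.019, 0.963, 0.069, 0.259]
force: [0.0, -0.8, -0.2]
grip_width: 20.5
finger_force: 68.5
[-0.16095944  0.75716346  0.14856809] [  4.94757314   1.43996166 162.44101408]
```

```bash
python3 -m jog '[0,0,0.0015,0,0,0, 0,0,0.003,0,0,0, 0,0,0.003,0,0,0]'|grep -v rot;python3 -m jog '[0,0,0.001,0,0,0, 0,0,0.002,0,0,0, 0,0,0.002,0,0,0]'
python3 - <<'E'
from h import *
from cell import *
o=get_obs();r=rq(o["ee_rot"]);print(r.inv().apply(o["force"]),(o["tcp_pos"]-FO)@np.array([XF,YF,U]).T)
E
```

```text
t: 23.18
tcp_pos: [546.0, -240.4, 186.7]
force: [-5.8, -0.4, 6.9]
grip_width: 20.7
finger_force: 69.9
t: 23.55
tcp_pos: [546.7, -240.5, 187.0]
ee_rot: [-0.017, 0.963, 0.07, 0.26]
force: [-15.9, -0.7, 19.2]
grip_width: 20.8
finger_force: 71.6
[ -4.06860602  -1.5005221  -24.5480243 ] [  6.28430684   0.90953076 160.56238158]
```

Floor contact is clear: 25 N axial, about 3 mm from where it was predicted. Now up 100 mm and down again.

```bash
python3 -m jog '[-0.0008,0,-0.02,0,0,0, -0.0008,0,-0.045,0,0,0, -0.0008,0,-0.075,0,0,0, -0.0008,0,-0.1,0,0,0, -0.0008,0,-0.1,0,0,0, -0.0008,0,-0.1,0,0,0, -0.0008,0,-0.07,0,0,0, -0.0008,0,-0.04,0,0,0, -0.0008,0,-0.015,0,0,0, -0.0008,0,-0.006,0,0,0, -0.0008,0,-0.003,0,0,0, -0.0008,0,-0.001,0,0,0, -0.0008,0,-0.001,0,0,0]'
python3 - <<'E'
from h import *
from cell import *
o=get_obs();r=rq(o["ee_rot"]);print(r.inv().apply(o["force"]),(o["tcp_pos"]-FO)@np.array([XF,YF,U]).T)
E
```

```text
t: 25.18
tcp_pos: [544.7, -239.2, 186.1]
ee_rot: [-0.019, 0.963, 0.07, 0.259]
force: [-14.9, 1.3, 16.1]
grip_width: 20.7
finger_force: 71.9
[ -4.55814014  -3.46697221 -21.20489817] [  4.26151359   2.41318634 160.64010851]
```

```bash
python3 -m jog '[0,0,-0.03,0,0,0, 0,0,-0.065,0,0,0, 0,0,-0.1,0,0,0, 0,0,-0.135,0,0,0, 0,0,-0.17,0,0,0, 0,0,-0.195,0,0,0, 0,0,-0.195,0,0,0]'
python3 - <<'E'
from h import *
from cell import *
B=np.array([455,-90,345]);r=pose(.25);go(B,r);go([571,111.5,285],pose(0),B,r)
E
```

```text
t: 26.05
tcp_pos: [449.0, -255.0, 354.8]
ee_rot: [-0.017, 0.963, 0.069, 0.26]
force: [-0.0, -1.0, -1.8]
grip_width: 20.2
finger_force: 69.2
[0.0206, -0.1626, 0.0226] [0.002, -0.278, 0.005] dist 165 ang 16
[0.1232, -0.1838, 0.0934] [0.0, -0.25, 0.0] dist 240 ang 14
```

```bash
python3 -m jog '[0.005,-0.04,0.006,0,-0.07,0, 0.01,-0.08,0.011,0,-0.14,0, 0.015,-0.12,0.017,0,-0.21,0, 0.0206,-0.1626,0.0226,0.002,-0.278,0.005, 0.0206,-0.1626,0.0226,0.002,-0.278,0.005, 0.0206,-0.1626,0.0226,0.002,-0.278,0.005]' && python3 - <<'E'
from h import *
go([571,111.5,285],pose(0))
E
```

```text
t: 26.8
tcp_pos: [454.7, -88.5, 342.5]
ee_rot: [-0.011, 0.99, 0.069, 0.122]
force: [0.2, 0.2, -1.3]
grip_width: 20.4
finger_force: 69.2
[0.1246, -0.1814, 0.0916] [-0.005, -0.246, 0.003] dist 238 ang 14
```

```bash
python3 -m jog '[0.025,-0.036,0.018,0,-0.05,0, 0.05,-0.072,0.036,0,-0.1,0, 0.075,-0.109,0.055,0,-0.15,0, 0.1,-0.145,0.073,0,-0.2,0, 0.1246,-0.1814,0.0916,-0.005,-0.246,0.003, 0.1246,-0.1814,0.0916,-0.005,-0.246,0.003, 0.1246,-0.1814,0.0916,-0.005,-0.246,0.003]'
python3 - <<'E'
from h import *
from cell import *
import cv2
o=get_obs();go([571,111.5,285],pose(0));p=o["tcp_pos"];Rz=rq(o["ee_rot"]).as_matrix()
tiles=[]
for n in("scene","top"):
    s=snapshot(n);E=np.linalg.inv(s["extrinsics"]);im=s["img"][...,::-1].copy();K=4
    def pr(q): q=E[:3,:3]@q+E[:3,3];return np.array([s["fx"]*q[0]/q[2]+s["cx"],s["fy"]*q[1]/q[2]+s["cy"]])
    tip=p+157*Rz[:,2];m=pr((tip+[569,111,85])/2);x0,y0=int(m[0]-50),int(m[1]-70)
    t=cv2.resize(im[y0:y0+140,x0:x0+100],(400,560),interpolation=cv2.INTER_CUBIC)
    def dot(q,col): v=(pr(q)-[x0,y0]+.5)*K;cv2.circle(t,tuple(int(round(a)) for a in v),1,col,-1)
    for a in np.arange(0,6.28,.2):
        e=np.cos(a)*Rz[:,0]+np.sin(a)*Rz[:,1]
        dot(np.array([569,111.0,85])+29*e,(0,0,255));dot(tip+16.5*e,(0,255,255));dot(tip-75*Rz[:,2]+16.5*e,(0,255,255))
    tiles.append(t)
cv2.imwrite("pics/s7.png",np.hstack(tiles))
E
```

```text
t: 27.68
tcp_pos: [571.5, 109.1, 285.3]
ee_rot: [0.0, 0.998, 0.067, 0.0]
force: [0.2, -0.2, -1.6]
grip_width: 20.4
finger_force: 69.2
[-0.0002, -0.0025, 0.0003] [0.001, -0.0, -0.004] dist 2 ang 0
```

View pics/s7.png

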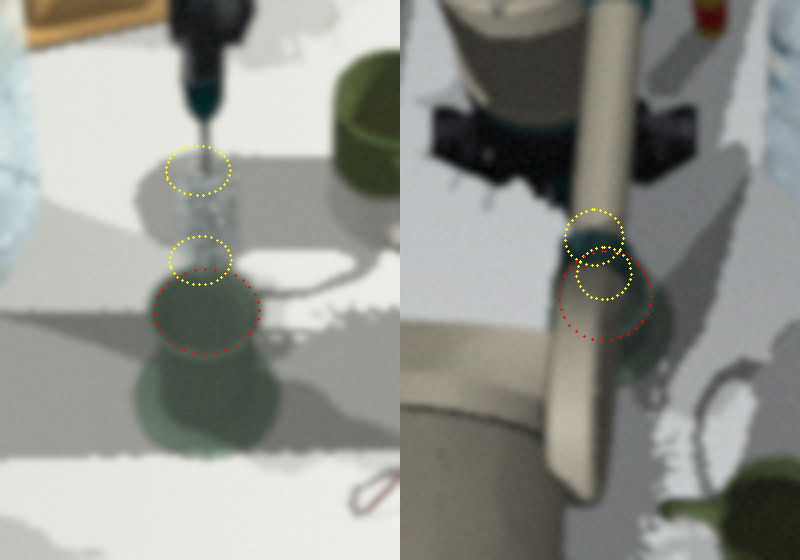

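The brush hangs straight (stem (205,120)→(207,230)), ~3 mm toward -x in the tool, so its axis falls on the pot centre. Lowering.

```bash
python3 -m jog '[0.001,-0.0022,0.01,0,0,0, 0.001,-0.0022,0.04,0,0,0, 0.001,-0.0022,0.07,0,0,0, 0.001,-0.0022,0.1,0,0,0, 0.001,-0.0022,0.116,0,0,0, 0.001,-0.0022,0.116,0,0,0]' && python3 -m jog '[0,0,0.002,0,0,0, 0,0,0.004,0,0,0, 0,0,0.004,0,0,0]'
```

```text
t: 28.52
tcp_pos: [571.5, 112.6, 169.4]
ee_rot: [0.0, 0.998, 0.067, -0.0]
force: [-1.3, 0.2, -0.4]
grip_width: 20.8
finger_force: 69.2
t: 28.9
tcp_pos: [572.7, 113.1, 166.8]
ee_rot: [0.0, 0.998, 0.068, 0.001]
force: [0.3, 0.2, -1.0]
grip_width: 20.4
finger_force: 69.2
```

```bash
python3 -m jog '[0,0,0.002,0,0,0, 0,0,0.003,0,0,0, 0,0,0.003,0,0,0]'|grep -E 'tcp|force';python3 -m jog '[0,0,0.001,0,0,0, 0,0,0.002,0,0,0, 0,0,0.002,0,0,0]'
```

```text
tcp_pos: [572.9, 113.2, 164.5]
force: [-0.9, -0.6, 5.1]
finger_force: 70.2
t: 29.65
tcp_pos: [573.4, 113.3, 164.5]
ee_rot: [0.0, 0.998, 0.068, 0.003]
force: [-2.2, 0.3, 14.0]
grip_width: 20.8
finger_force: 70.5
```

```bash
python3 -m jog '[-0.001,0,-0.002,0,0,0, -0.001,0,-0.002,0,0,0]' && python3 -m jog '[0,0,0,0,0,0, 0,0,0,0,0,0, 0,0,0,0,0,0, 0,0,0,0,0,0, 0,0,0,0,0,0]' 0.085 && python3 -m jog '[0,0,-0.02,0,0,0, 0,0,-0.05,0,0,0, 0,0,-0.09,0,0,0, 0,0,-0.13,0,0,0, -0.06,0.04,-0.15,0,0,0, -0.12,0.08,-0.16,0,0,0, -0.12,0.12,-0.16,0,0,0, -0.12,0.12,-0.16,0,0,0, -0.12,0.12,-0.16,0,0,0]'
python3 - <<'E'
from cell import *
import cv2,numpy as np
a=snapshot("scene")["img"][90:390,200:440];b=snapshot("top")["img"][100:400,180:480]
cv2.imwrite("pics/s8.png",np.hstack([cv2.resize(a,(440,550)),cv2.resize(b,(360,550))])[...,::-1])
E
```

```text
t: 29.9
tcp_pos: [572.1, 113.0, 164.5]
ee_rot: [0.0, 0.998, 0.068, 0.002]
force: [-0.6, 0.5, 6.7]
grip_width: 20.5
finger_force: 69.9
t: 30.52
tcp_pos: [571.4, 112.9, 163.1]
ee_rot: [0.0, 0.998, 0.068, 0.001]
force: [-0.1, 0.5, -0.7]
grip_width: 84.8
finger_force: 0.0
t: 31.65
tcp_pos: [468.4, -22.0, 323.1]
ee_rot: [-0.0, 0.998, 0.067, 0.001]
force: [0.4, 0.1, 0.1]
grip_width: 84.9
finger_force: 0.0
```

View pics/s8.png

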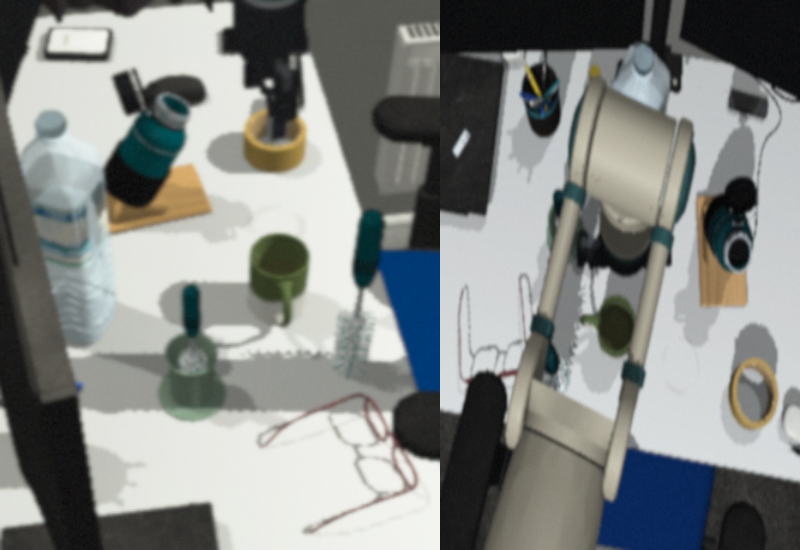

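The brush stands upright in its pot (left pane, (190,340)), the flask is open with the cap thrown back (130,90), and the mug, bottle, spectacles and tape look undisturbed. The robot is clear, so I'm handing in.

```bash
python3 -c "
from cell import *
print(job_done())"
```

```text
the job is handed in; nothing more can be done
None
```

The job is handed in at about 32 s: the flask was uncapped with the cap pushed right back to its stop, brushed down, up about 97 mm and down again, and left open, with the brush upright in its pot. One push on the cap jammed at about 53 N at the wrist, and I can't tell whether that counts against the 40 N limit on the arm and gripper body; the mug, bottle, spectacles and tape look unmoved in the last picture.

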